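Fit the toothed vial wheel to the inclined mixer

ROBOT

A 6-joint arm with a two-finger parallel gripper is mounted at the origin on the work surface. World frame = base frame: x ahead of the robot, y to its left, z up, the work surface at z = 0. Lengths are in m, angles in rad, forces in N, time in s.
With the tool pointing down it reaches from about 0.275 to 0.725 m from the base axis. Payload 5.6 kg.
Tool frame: the origin (TCP) lies at the very end of the fingers, on their centre line; the grasp point (between the pads) lies 19 mm behind it; x points along the fingers, y is the direction in which the jaws open and shut, and the axes are right-handed (so a half turn about x gives the same grasp; the last joint's range is limited). The gripper opens to 85 mm and grips with 20 to 120 N. Pads are 22 mm wide; open, the fingers measure 114 mm over their backs; the gripper's body (76 mm by 85 mm) begins 54 mm behind the grasp point. The pads swing forward as they close: fully open they stand 13 mm farther back than shut.
Start: joints at [1.515, 0.255, 0.108, 0, -1.424, -0.285], TCP at [0.184, 0.518, 0.231] pointing down, gripper open.
Joint ranges: [-2.95, 2.95], [-1.21, 1.97], [-1.09, 1.5], [-2.87, 1.71], [-2.94, -0.07], [-3.05, 3.05]. Speed limits (rad/s): [2.57, 2.57, 3.14, 3.14, 3.14, 3.14].

INTERFACE

Orientations are given as [roll, pitch, yaw] about the fixed x, y, z axes, in that order (R = Rz(yaw) Ry(pitch) Rx(roll)).
In Python, from workcell import manip, command_gripper, kin, read_camera gives the robot as it stands. Calls block until the motion is done:
- manip.move_pose(position, orientation): joint-space move of the TCP to a pose.
- manip.move_straight(position, rot=None, max_speed=0.15): straight line of the TCP; rot=None keeps the orientation; max_speed is the mean speed in m/s.
- manip.movej(angles): joint-space move.
- command_gripper(opening, f_grip=None): opening from 0.0 (shut) to 1.0 (fully open); f_grip is the grip in N (None keeps the last); returns when the fingers have stopped.
- manip.sleep(seconds).
- kin.solve_ik(position, orientation): joint angles nearest the present ones, or None.
- manip.get_obs(): the state.
- read_camera(name): name is "side" or "top"; returns a dict with "pixels" (420x560x3 uint8, red, green, blue), "mtx" (3x3 intrinsics, pixels), "D" ([k1, k2, p1, p2, k3] as OpenCV has them; the pictures are not rectified), "R" (3x3) and "t" (3): a world point X has camera coordinates R X + t. Camera axes: x right, y down, z forward; pixel columns grow to the right and rows downward; lengths in m; the calibration is good to about 2 mm. A picture is of the moment at which its call begins. There is no depth.
A pose or a line that the arm cannot do raises manip.Unreachable and nothing moves.
- manip.finish_job(): hands the job in, once; it reports no verdict.
The state is a dict: "time": time; "joints": joint angles; "joint_vel": joint speeds; "joint_efforts": joint torques, N m; "eef_pos": TCP position; "orientation": TCP orientation; "ft_force": force on the tool from outside, world axes, zero at the start; "moment": the same for the moment, N m; "width": opening from 0.0 (shut) to 1.0 (fully open).
Only numpy, scipy, OpenCV 4.12 (cv2) and the standard library are available. Lean on these libraries where they do the work, as an engineer would, in place of code of your own. Each camera call takes 0.05 s, during which the arm holds its last target.

TASK

Fit the vial wheel on the vial mixer: lift it off the bench by its black grip, lower it along the sloping spindle, gently rocking it about the spindle until its rim teeth drop in between those of the black drive pinion, and set it down fully home on its seat without forcing or dropping it. Then swing the keeper with the red knob over the rim as far as it goes, and let go. Leave the other things on the bench where they are.

Things in the scene. Friction and masses are not known exactly. Their poses are not given: they have to be found in the camera images.
- wheel: Loose blue plastic gear wheel, about 340 g, flat on the bench, 10 capped vials fixed in it. Origin: centre of the underside; z out of its top. 30 rim teeth (pitch 12 degrees), outside diameter 128 mm, 1.5 to 14 mm above the origin; vials (38 mm off the axis) reach 34 mm. Hub of diameter 44 mm, 0 to 40 mm, with a blind bore open below, diameter 17.6 mm, 34 mm deep.
- wheel_grip (a point): Where to pinch the wheel's black bar grip: on the wheel's axis, 60 mm above its origin, same axes. The bar stands on the hub from 40 to 72 mm above the origin, 52 mm long along x, 18 mm wide along y: pinch it across y. A pinched wheel sags a little about the pinch line when tilted; least if the bar stays level.
- spindle: Steel spindle on the mixer's sloping face. Origin: centre of its seat, a shoulder of diameter 44 mm; z out along the spindle, 30 degrees from vertical, leaning to the mixer's front; x up the slope, y level. Spindle 0 to 32 mm, diameter 16 mm, the top 10 mm tapering to 8 mm. Home: the wheel's underside on the seat, its origin and z axis on these, at any angle where the teeth mesh.
- pinion_top (a point): Top centre of the black drive pinion, at x 0, y -81, z 14 mm in the spindle's frame, same axes: 10 teeth, outside diameter 47 mm, 19 mm long. It cannot turn, and stopped at any angle (not told here): the wheel's teeth mostly land on its tooth ends, wheel origin 12.5 mm short of home with the spindle already in the bore. In mesh the wheel has about 1 degree of play either way.
- rotator: The whole mixer, fixed to the bench: white wedge housing, 152 mm deep (x), 224 mm wide (y), 41 mm high in front, 124 mm at the back, dark grey sloping face plate 6 mm below the seat. Origin: centre of its footprint at bench height; z up, x towards its back, y to its left.
- keeper (a joint): Angle of the keeper, rad: 0 open (arm up the slope, clear of the wheel), 1.6 its stop, arm over the wheel's rim. It turns about a line parallel to the spindle at x 0, y 92 mm in the spindle's frame, clockwise seen from above, stays where left, takes 3 N at the knob. Steel arm 16 mm wide, 44 mm long, 16 to 22 mm along the spindle's z; passes over the rim only if the wheel is home.
- keeper_knob (a point): Point to grip on the keeper's red knob, a round post, diameter 14 mm, parallel to the spindle, 24 mm from the keeper's axis; 28 mm above the arm, 12 mm below the knob's top. At keeper angle q it is at x 24 cos q, y 92 - 24 sin q, z 50 mm in the spindle's frame; the knob does not spin on the arm: push it, or turn with it if pinched.
- bottle_a: White square bottle, 64 x 64 x 112 mm, origin under its centre. Bystander.
- bottle_b: A second white square bottle, the same size, origin under its centre. Bystander.
- reagent: Amber jar with a blue cap, diameter 60 mm, 135 mm high, origin under its centre. Bystander.
- beaker: Clear plastic beaker, diameter 66 mm, 70 mm high, origin under its centre. Bystander.
- tube_stand: Small white stand with seven capped tubes, 105 x 50 x 128 mm, origin under its centre. Bystander.
- cap_jar: Low clear jar with a white lid, diameter 48 mm, 55 mm high, near the wheel, origin under its centre. Bystander.
- screwdriver: Orange-handled screwdriver, 170 mm long, lying flat. Bystander.

How it is judged:
By the outcome, as a careful person would: the job done as asked, in the order asked, and still so for the second after the job is handed in, with the robot touching nothing.
It also fails if it takes over 61 s, if anything falls off the work surface, if the arm or the gripper's body presses on something with over 40 N, if the wrist force passes 120 N, or if a joint passes its speed limit or range.

## Working session

There is one attempt and no reset: what is moved stays moved. The work goes in short steps, each a Python script; the robot and the scene stay as the last script left them, time stands still between calls to the robot, and variables do not carry over. Pictures are saved under pics/ and viewed, and the job is handed in when it is done.

```bash
ls; mkdir -p pics
python3 - <<'E'
from workcell import manip, command_gripper, kin, read_camera
import cv2
for n in ("side","top"):
    c=read_camera(n); cv2.imwrite(f"pics/{n}0.png",c["pixels"][:,:,::-1])
    C=-c["R"].T@c["t"]; print(n,c["mtx"].round(1).tolist(),c["D"],C.round(3),c["R"].round(3).tolist())
o=manip.get_obs(); print(o)
E
```

```text
pics
side [[441.7, 0.0, 287.9], [0.0, 441.7, 214.8], [0.0, 0.0, 1.0]] [-0.12146608  0.          0.          0.          0.        ] [-0.022 -0.724  0.87 ] [[0.762, -0.647, 0.011], [-0.397, -0.48, -0.782], [0.511, 0.592, -0.623]]
top [[464.1, 0.0, 278.6], [0.0, 464.1, 198.9], [0.0, 0.0, 1.0]] [0.00598345 0.         0.         0.         0.        ] [ 0.421 -0.011  1.52 ] [[-0.012, -1.0, 0.019], [-0.995, 0.01, -0.1], [0.1, -0.02, -0.995]]
{'time': 0.1, 'joints': array([ 1.51460100e+00,  2.55687139e-01,  1.07129957e-01, -3.97776483e-04,
       -1.42391262e+00, -2.84588397e-01]), 'joint_vel': array([-0.00063191,  0.00071987,  0.00199595,  0.00252659, -0.00112967,
        0.00099665]), 'joint_efforts': array([-3.74989235e-03, -3.87602913e+01,  2.38473880e+01,  5.37796274e+00,
       -3.79143341e-03,  5.01750961e-06]), 'eef_pos': array([0.18363924, 0.51796417, 0.23048875]), 'orientation': array([ 1.62450093,  1.56907723, -1.857934  ]), 'ft_force': array([ 0.10368478, -0.10686243, -0.10216817]), 'moment': array([-0.01895209, -0.0090511 , -0.02148627]), 'width': 1.000376866684008}
```

View pics/side0.png

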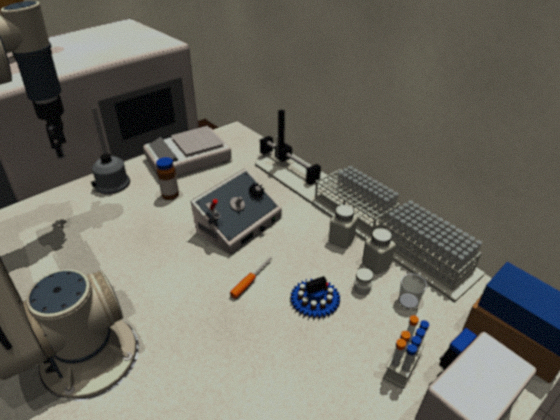

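View pics/top0.png

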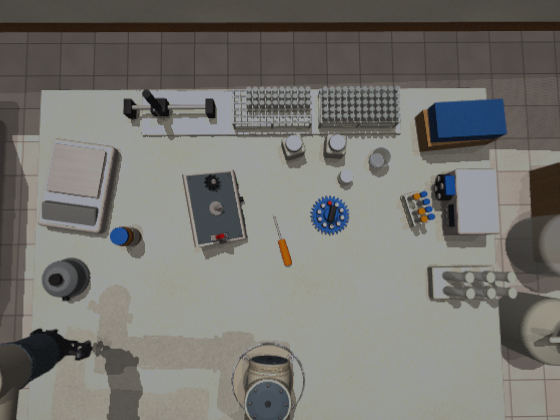

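Run:
```python
import cv2,numpy as np
a=cv2.imread("pics/top0.png");b=cv2.imread("pics/side0.png")
def z(im,x0,x1,y0,y1,n,k): cv2.imwrite(n,cv2.resize(im[y0:y1,x0:x1],None,fx=k,fy=k,interpolation=cv2.INTER_CUBIC))
z(a,170,260,160,258,"pics/ct_m.png",6)
z(a,290,370,175,245,"pics/ct_w.png",8)
z(b,180,290,160,260,"pics/cs_m.png",6)
z(b,270,360,260,330,"pics/cs_w.png",8)
```

```text
(no output)
```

View pics/ct_m.png

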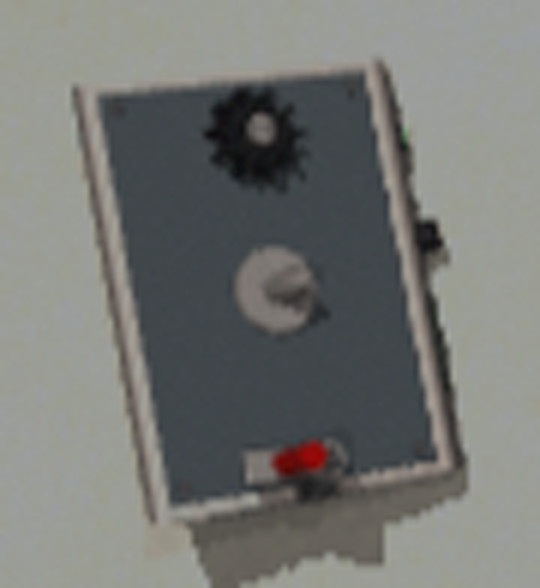

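View pics/ct_w.png

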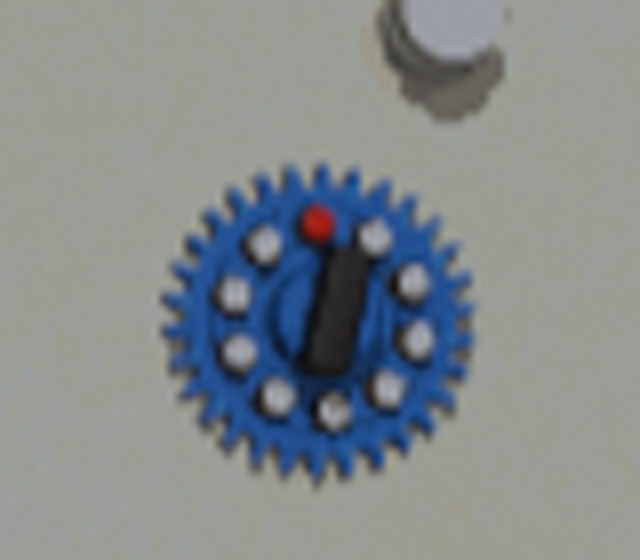

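View pics/cs_m.png

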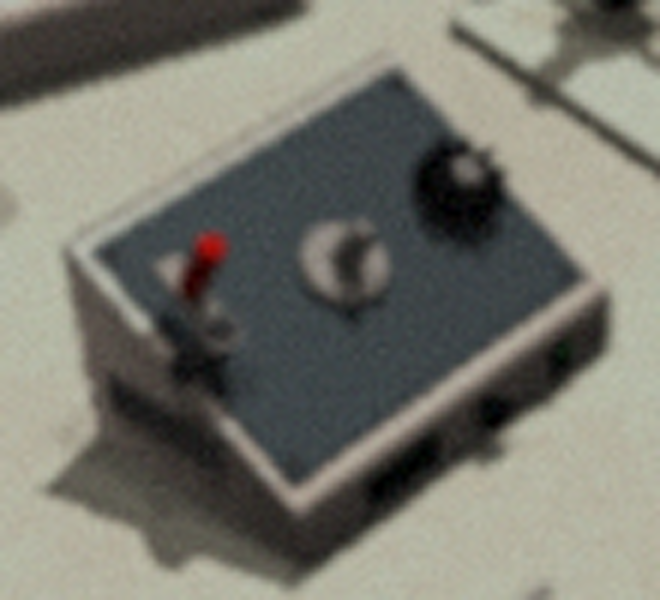

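View pics/cs_w.png

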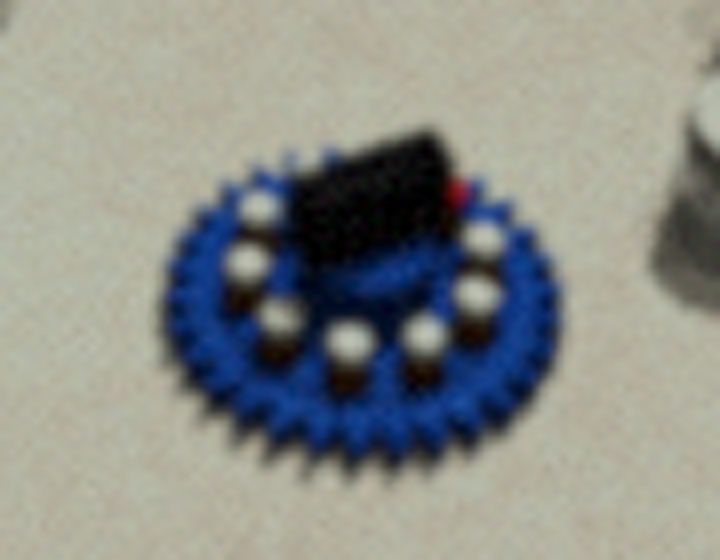

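```bash
cat > h.py <<'E'
import numpy as np, cv2
from workcell import manip, command_gripper, kin, read_camera
def ray(c,uv):
    uv=np.asarray(uv,float).reshape(-1,1,2)
    n=cv2.undistortPoints(uv,c["mtx"],c["D"]).reshape(-1,2)
    d=np.c_[n,np.ones(len(n))]@c["R"]; C=-c["R"].T@c["t"]
    return C,d
def onz(c,uv,z):
    C,d=ray(c,uv); s=(z-C[2])/d[:,2]; return C+d*s[:,None]
def onplane(c,uv,p,n):
    C,d=ray(c,uv); s=((p-C)@n)/(d@n); return C+d*s[:,None]
def tri(c1,a,c2,b):
    C1,d1=ray(c1,a);C2,d2=ray(c2,b);out=[]
    for u,v in zip(d1,d2):
        A=np.c_[u,-v]; s=np.linalg.lstsq(A,C2-C1,rcond=None)[0]
        p,q=C1+s[0]*u,C2+s[1]*v; out.append([*((p+q)/2),np.linalg.norm(p-q)])
    return np.array(out)
def proj(c,X):
    return cv2.projectPoints(np.asarray(X,float).reshape(-1,3),cv2.Rodrigues(c["R"])[0],c["t"],c["mtx"],c["D"])[0].reshape(-1,2)
E
cat > m.py <<'E'
from h import *
import pickle
T=read_camera("top");S=read_camera("side"); pickle.dump((T,S),open("cams.pkl","wb"))
def blob(c,mask,roi,fill=True):
    m=np.zeros(mask.shape,np.uint8);x0,x1,y0,y1=roi;m[y0:y1,x0:x1]=mask[y0:y1,x0:x1]
    k=cv2.findContours(m,cv2.RETR_EXTERNAL,cv2.CHAIN_APPROX_NONE)[0]
    return max(k,key=cv2.contourArea)
def cen(k):
    M=cv2.moments(k);return np.array([M["m10"],M["m01"]])/M["m00"]
for n,c,rw,rp,rk in (("top",T,(290,370,175,245),(170,260,160,258),(205,240,225,250)),("side",S,(270,360,260,330),(180,290,160,260),(200,225,195,215))):
    p=c["pixels"].astype(int);hsv=cv2.cvtColor(c["pixels"],cv2.COLOR_RGB2HSV)
    blue=((p[...,2]>p[...,0]+40)).astype(np.uint8)
    k=blob(c,blue,rw)
    hull=cv2.convexHull(k);e=cv2.fitEllipse(hull)
    print(n,"wheel ell",e, "c on z14",onz(c,e[0],.014).round(4),"cent",cen(k))
    H=onz(c,hull.reshape(-1,2),.014); cc,r=cv2.minEnclosingCircle((H[:,:2]*1000).astype(np.float32)); print("circle mm",cc,r)
    blk=(p.max(2)<50).astype(np.uint8)
    b=blob(c,blk,rw);print("bar",cen(b),cv2.contourArea(b),cv2.minAreaRect(b),onz(c,cen(b),.072).round(4))
    red=((p[...,0]>p[...,1]+70)).astype(np.uint8); b=blob(c,red,rk);print("knob",cen(b),b.reshape(-1,2).min(0),b.reshape(-1,2).max(0))
    plate=((p[...,2]>=p[...,0]+3)&(p.max(2)<100)&(p.max(2)>35)).astype(np.uint8)
    b=blob(c,plate,rp);q=cv2.approxPolyDP(cv2.convexHull(b),4,True).reshape(-1,2);print("plate",q.tolist(),cv2.contourArea(b))
E
python3 m.py
```

```text
top wheel ell ((329.62249755859375, 214.6611785888672), (37.851444244384766, 38.22869110107422), 179.615966796875) c on z14 [[ 0.5191 -0.2075  0.014 ]] cent [329.72090989 214.60944882]
circle mm (518.9859008789062, -207.7119903564453) 63.02065658569336
bar [331.39634146 213.46341463] 82.0 ((331.5599670410156, 212.57997131347656), (7.212489604949951, 17.677669525146484), 8.13010311126709) [[ 0.519  -0.2056  0.072 ]]
knob [219.95098039 235.82352941] [216 234] [223 238]
plate [[229, 172], [241, 236], [198, 243], [187, 176]] 2751.0
side wheel ell ((315.0003967285156, 297.46832275390625), (37.20774841308594, 48.740394592285156), 94.8494873046875) c on z14 [[ 0.5162 -0.2099  0.014 ]] cent [314.99000999 303.73426573]
circle mm (518.21435546875, -208.37403869628906) 63.03424835205078
bar [314.7497076  288.30175439] 285.0 ((313.1499938964844, 291.4499816894531), (21.819713592529297, 29.725406646728516), 71.56505584716797) [[ 0.499  -0.2231  0.072 ]]
knob [214.75438596 200.61403509] [213 199] [217 202]
plate [[245, 172], [275, 206], [228, 239], [197, 201]] 2238.5
```

```bash
cat > m2.py <<'E'
from h import *
import pickle
T,S=pickle.load(open("cams.pkl","rb"))
def up(c,x0,x1,y0,y1,k=8):
    im=cv2.resize(c["pixels"][y0:y1,x0:x1],None,fx=k,fy=k,interpolation=cv2.INTER_CUBIC).astype(int)
    return im,(lambda uv:(np.asarray(uv,float)+.5)/k-.5+[x0,y0])
im,f=up(T,300,360,185,245)
# vial caps (white or red)
m=((im[...,0]>110)&(im[...,2]>100)&(abs(im[...,0]-im[...,2])<50)|(im[...,0]>im[...,1]+70)).astype(np.uint8)
pts=[]
blue=((im[...,2]>im[...,0]+40)).astype(np.uint8)
kb=max(cv2.findContours(blue,cv2.RETR_EXTERNAL,cv2.CHAIN_APPROX_NONE)[0],key=cv2.contourArea)
ins=np.zeros_like(blue);cv2.drawContours(ins,[cv2.convexHull(kb)],-1,1,-1);ins=cv2.erode(ins,np.ones((41,41)))
for k in cv2.findContours(m&ins,cv2.RETR_EXTERNAL,cv2.CHAIN_APPROX_NONE)[0]:
    if cv2.contourArea(k)>200:
        M=cv2.moments(k);pts.append(f([M["m10"]/M["m00"],M["m01"]/M["m00"]]))
P=onz(T,pts,.034)[:,:2]*1000
A=np.c_[2*P,np.ones(len(P))];s=np.linalg.lstsq(A,(P**2).sum(1),rcond=None)[0];c0=s[:2];print(len(P),"vial circle",c0,np.sqrt(s[2]+c0@c0))
a=np.degrees(np.arctan2(*(P-c0).T[::-1]));print(np.sort(a).round(1))
ph=np.degrees(np.angle(np.exp(1j*np.radians(a)*10).mean()))/10;print("vial phase mod36",ph)
# teeth
K=onz(T,f(kb.reshape(-1,2)),.014)[:,:2]*1000
H=onz(T,f(cv2.convexHull(kb).reshape(-1,2)),.014)[:,:2]*1000
A=np.c_[2*H,np.ones(len(H))];s=np.linalg.lstsq(A,(H**2).sum(1),rcond=None)[0];w0=s[:2];print("rim circle",w0,np.sqrt(s[2]+w0@w0))
th=np.arctan2(*(K-w0).T[::-1]);r=np.hypot(*(K-w0).T)
g=np.linspace(-np.pi,np.pi,1440,endpoint=False);o=np.argsort(th);rr=np.interp(g,th[o],r[o],period=2*np.pi);rr=rr-rr.mean()
F=np.fft.fft(rr);print("fft",[ (n,round(abs(F[n])/720,2)) for n in (28,29,30,31,32)])
z=(rr*np.exp(-1j*30*g)).mean();print("tooth tip phase mod12",np.degrees(-np.angle(z))/30*1, abs(z))
# bar: dark
d=(im.max(2)<70).astype(np.uint8);kk=max(cv2.findContours(d,cv2.RETR_EXTERNAL,cv2.CHAIN_APPROX_NONE)[0],key=cv2.contourArea)
q=f(cv2.boxPoints(cv2.minAreaRect(kk)));Q=onz(T,q,.072)[:,:2]*1000;print("bar quad",Q.round(1).tolist(),Q.mean(0))
for i in range(2): v=Q[i+1]-Q[i];print(np.linalg.norm(v).round(1),np.degrees(np.arctan2(v[1],v[0])))
E
python3 m2.py
```

```text
10 vial circle [ 519.29720892 -207.5911898 ] 38.00185959739477
[-177.6 -140.4 -104.2  -67.8  -32.2    4.    39.    75.1  110.7  147. ]
vial phase mod36 3.366131458915421
rim circle [ 519.53077016 -207.67382072] 63.46078754132308
fft [(28, np.float64(0.26)), (29, np.float64(0.33)), (30, np.float64(4.31)), (31, np.float64(0.32)), (32, np.float64(0.12))]
tooth tip phase mod12 -2.6200742735734464 2.1558532579317324
bar quad [[472.7, -187.0], [557.4, -191.4], [556.1, -224.4], [471.4, -219.9]] [ 514.41487861 -205.65341022]
84.9 -2.9512011091313264
33.1 -92.25814057248154
```

```bash
cat > m3.py <<'E'
from h import *
from m2 import up
import pickle,itertools
T,S=pickle.load(open("cams.pkl","rb"))
C={}
for n,c,roi,quad,seat in (("top",T,(170,260,160,258),[[187,176],[229,172],[241,236],[198,243]],(216,208)),("side",S,(180,290,160,260),[[245,172],[275,206],[228,239],[197,201]],(238,204))):
    im,f=up(c,*roi); k=8
    g=cv2.GaussianBlur(im.astype(np.float32).sum(2)/3,(0,0),4)
    quad=np.array(quad,float);ctr=quad.mean(0);lines=[]
    for i in range(4):
        a,b=quad[i],quad[(i+1)%4];t=(b-a)/np.linalg.norm(b-a);nr=np.array([t[1],-t[0]]);nr*=np.sign(nr@((a+b)/2-ctr))
        e=[]
        for s in np.linspace(.12,.88,60):
            p0=a+(b-a)*s; off=np.arange(-3,4.01,.1)
            q=((p0+off[:,None]*nr-[roi[0],roi[2]]+.5)*k-.5)
            v=cv2.remap(g,q[None,:,0].astype(np.float32),q[None,:,1].astype(np.float32),cv2.INTER_LINEAR)[0]
            gr=np.gradient(v); j=gr.argmax()
            if gr[j]>1: e.append(p0+off[j]*nr)
        e=np.array(e)
        for _ in range(3):
            vx,vy,x0,y0=cv2.fitLine(e.astype(np.float32),cv2.DIST_HUBER,0,.01,.01).ravel();r=(e-[x0,y0])@[-vy,vx];e=e[abs(r)<max(.3,2*r.std())]
        lines.append((vx,vy,x0,y0));print(n,i,len(e),"res",r.std().round(2))
    cor=[]
    for i in range(4):
        l,m=lines[i-1],lines[i];A=np.array([[-l[1],l[0]],[-m[1],m[0]]]);cor.append(np.linalg.solve(A,[A[0]@[l[2],l[3]],A[1]@[m[2],m[3]]]))
    C[n]=np.array(cor);print(C[n].round(2).tolist())
    # seat
    x,y=seat; sm=(im.min(2)>88).astype(np.uint8)
    kk=[q for q in cv2.findContours(sm,cv2.RETR_EXTERNAL,cv2.CHAIN_APPROX_NONE)[0] if cv2.contourArea(q)>300]
    for q in kk:
        M=cv2.moments(q);cc=f([M["m10"]/M["m00"],M["m01"]/M["m00"]])
        if np.hypot(*(cc-seat))<8 : 
            e=cv2.fitEllipse(cv2.convexHull(q));print("seat",n,f(e[0]).round(2),np.array(e[1])/8,e[2],cc.round(2)); C[n+"s"]=f(e[0])
X=tri(T,C["top"],S,C["side"]);print((X*1000).round(1))
P=X[:,:3];print("edges",[np.linalg.norm(P[(i+1)%4]-P[i]).round(4) for i in range(4)])
u=np.linalg.svd(P-P.mean(0))[2];nn=u[2]*np.sign(u[2][2]);print("normal",nn,"tilt",np.degrees(np.arccos(nn[2])))
for a,b in ((1,2),(0,3)): d=P[b]-P[a];print("y dir yaw",np.degrees(np.arctan2(d[1],d[0])),d[2]*1000)
for a,b in ((1,0),(2,3)): d=P[b]-P[a];print("x dir yaw",np.degrees(np.arctan2(d[1],d[0])),np.degrees(np.arcsin(d[2]/np.linalg.norm(d))))
s=tri(T,[C["tops"]],S,[C["sides"]]);print("seat",s*1000,"above plate",(s[0,:3]-P.mean(0))@nn*1000, "ctr",P.mean(0)*1000)
E
python3 m3.py | grep -v "^fft"
```

```text
10 vial circle [ 519.29720892 -207.5911898 ] 38.00185959739477
[-177.6 -140.4 -104.2  -67.8  -32.2    4.    39.    75.1  110.7  147. ]
vial phase mod36 3.366131458915421
rim circle [ 519.53077016 -207.67382072] 63.46078754132308
tooth tip phase mod12 -2.6200742735734464 2.1558532579317324
bar quad [[472.7, -187.0], [557.4, -191.4], [556.1, -224.4], [471.4, -219.9]] [ 514.41487861 -205.65341022]
84.9 -2.9512011091313264
33.1 -92.25814057248154
top 0 57 res 0.13
top 1 57 res 0.12
top 2 42 res 0.16
top 3 59 res 0.11
[[185.58999633789062, 175.39999389648438], [230.1300048828125, 171.30999755859375], [242.52999877929688, 236.2899932861328], [197.92999267578125, 244.27000427246094]]Traceback (most recent call last):
  File "m3.py", line 33, in <module>
    e=cv2.fitEllipse(cv2.convexHull(q));print("seat",n,f(e[0]).round(2),np.array(e[1])/8,e[2],cc.round(2)); C[n+"s"]=f(e[0])
cv2.error: OpenCV(4.12.0) /io/opencv/modules/imgproc/src/shapedescr.cpp:361: error: (-201:Incorrect size of input array) There should be at least 5 points to fit the ellipse in function 'fitEllipseNoDirect'
```

```bash
sed -i 's/kk=\[q for q in cv2.findContours(sm,cv2.RETR_EXTERNAL/kk=[q for q in cv2.findContours(sm,cv2.RETR_LIST/; s/cv2.contourArea(q)>300\]/300<cv2.contourArea(q)<20000 and len(cv2.convexHull(q))>5]/' m3.py; python3 m3.py | sed 1,9d
```

```text
top 0 57 res 0.13
top 1 57 res 0.12
top 2 42 res 0.16
top 3 59 res 0.11
[[185.58999633789062, 175.39999389648438], [230.1300048828125, 171.30999755859375], [242.52999877929688, 236.2899932861328], [197.92999267578125, 244.27000427246094]]
seat top [215.39 207.66] [12.9922123  14.45129967] 163.6660614013672 [214.61 207.24]
side 0 49 res 0.27
side 1 58 res 0.11
side 2 49 res 0.15
side 3 60 res 0.11
[[245.72000122070312, 170.4600067138672], [277.5299987792969, 205.7899932861328], [228.22000122070312, 241.02999877929688], [194.6300048828125, 201.3800048828125]]
seat side [242.27 204.03] [4.42711592 7.41846895] 12.234566688537598 [242.27 203.95]
seat side [235.45 202.27] [11.74895573 12.43239689] 147.0771484375 [233.25 201.77]
[[6.359e+02 2.419e+02 1.203e+02 3.000e-01]
 [6.591e+02 1.134e+02 4.600e+01 9.000e-01]
 [4.505e+02 7.470e+01 4.680e+01 1.800e+00]
 [4.279e+02 2.029e+02 1.215e+02 8.000e-01]]
edges [np.float64(0.1502), np.float64(0.2121), np.float64(0.1501), np.float64(0.2116)]
normal [ 0.09486899 -0.48703832  0.86821285] tilt 29.748379575580888
y dir yaw -169.4752421290636 0.7643417172640832
y dir yaw -169.38120773512247 1.141443093386929
x dir yaw 100.23759835524673 29.650415635045483
x dir yaw 100.03026016653335 29.84047131940567
seat [[537.15185123 155.76407777  93.52533235   4.50336249]] above plate 9.2018467375577 ctr [543.32460424 158.25244451  83.64812352]
```

```bash
cat > m4.py <<'E'
from h import *
import pickle
from scipy.optimize import least_squares
T,S=pickle.load(open("cams.pkl","rb"))
yaw=np.radians(100.45);t=np.radians(30)
h=np.array([np.cos(yaw),np.sin(yaw),0]);Z=np.array([0,0,1.])
sx=h*np.cos(t)+Z*np.sin(t); sz=-h*np.sin(t)+Z*np.cos(t); sy=np.cross(sz,sx)
Rs=np.c_[sx,sy,sz]; pc=np.array([.54332,.15825,.08365])
def circ(c,z,x,y,R,rng,sgn,it=3):
    g=cv2.GaussianBlur(c["pixels"].astype(np.float32).sum(2)/3,(0,0),.5)
    x0,y0=x,y
    for _ in range(it):
        E=[]
        rr=np.arange(R-rng,R+rng,.25)
        for a in np.radians(np.arange(0,360,5)):
            X=np.c_[x0+rr*np.cos(a),y0+rr*np.sin(a),0*rr+z]/1000@Rs.T+pc
            q=proj(c,X).astype(np.float32)
            v=cv2.remap(g,q[None,:,0],q[None,:,1],cv2.INTER_CUBIC)[0];d=np.gradient(v)*sgn;j=d.argmax()
            if 0<j<len(rr)-1 and d[j]>1.0:E.append([x0+rr[j]*np.cos(a),y0+rr[j]*np.sin(a)])
        E=np.array(E)
        s=least_squares(lambda p:np.hypot(E[:,0]-p[0],E[:,1]-p[1])-p[2],[x0,y0,R],loss="soft_l1",f_scale=.7);x0,y0,r=s.x
    res=np.hypot(E[:,0]-x0,E[:,1]-y0)-r
    return np.array([x0,y0,r]),len(E),np.median(abs(res))
if __name__=="__main__":
    print(Rs.round(3).tolist())
    for n,c in (("top",T),("side",S)):
        s,N,m=circ(c,6,-5,2,22,6,-1);print(n,"seat in plate frame",s.round(2),N,m.round(2))
    A=[]
    for n,c in (("top",T),("side",S)):
        p=c["pixels"].astype(int)
        red=((p[...,0]>p[...,1]+60)&(p[...,0]>p[...,2]+60)).astype(np.uint8)
E
python3 m4.py
```

```text
[[-0.157, -0.983, 0.091], [0.852, -0.181, -0.492], [0.5, 0.0, 0.866]]
top seat in plate frame [ 0.14  4.36 21.61] 68 0.6
side seat in plate frame [ 1.11  4.08 21.81] 64 0.88
```

```bash
cat > geo.py <<'E'
from m4 import *
s0=pc+Rs@np.array([.5,4.2,6])/1000
def W(p): return s0+np.asarray(p,float)/1000@Rs.T   # spindle-frame mm -> world m
W0=np.array([.5194,-.2076,0.]); WA=np.radians(-14.62)
E
cat > m5.py <<'E'
from geo import *
print("seat",s0)
for n,c,roi in (("top",T,(170,260,160,258)),("side",S,(180,290,160,260))):
    k=6;x0,x1,y0,y1=roi
    im=cv2.resize(c["pixels"][y0:y1,x0:x1],None,fx=k,fy=k,interpolation=cv2.INTER_CUBIC)[...,::-1].copy()
    def dr(P,col): 
        q=((proj(c,P)-[x0,y0]+.5)*k-.5).astype(np.int32);cv2.polylines(im,[q],False,col,1)
    a=np.radians(np.arange(0,361,5));o=0*a
    dr(W(np.c_[22*np.cos(a),22*np.sin(a),o]),(0,255,0))
    dr(W(np.c_[4*np.cos(a),4*np.sin(a),o+32]),(0,255,255))
    dr(W(np.c_[23.5*np.cos(a),-81+23.5*np.sin(a),o+14]),(255,255,0))
    dr(W(np.c_[24+7*np.cos(a),92+7*np.sin(a),o+62]),(255,0,0))
    cv2.imwrite(f"pics/ov_{n}.png",im)
    # rectify pinion top plane
    N=400;g=np.mgrid[0:N,0:N][::-1].reshape(2,-1).T/N*60-30
    q=proj(c,W(np.c_[g[:,0],g[:,1]-81,0*g[:,0]+14])).astype(np.float32).reshape(N,N,2)
    r=cv2.remap(c["pixels"],q[...,0],q[...,1],cv2.INTER_CUBIC);cv2.imwrite(f"pics/pin_{n}.png",r[...,::-1])
    th=np.radians(np.arange(0,360,1.))
    gr=r.astype(float).mean(2)
    for R in (17,18,19,20,21,22,23):
        xx=((R*np.cos(th)+30)*N/60).astype(int);yy=((R*np.sin(th)+30)*N/60).astype(int);v=gr[yy,xx]
        F=np.fft.fft(v-v.mean())/180;z=-F[10]
        print(n,R,[round(abs(F[i])) for i in (7,8,9,10,11,12,13)],"dark(tooth) phase",round(np.degrees(-np.angle(z))/10,1))
E
python3 m5.py; python3 -c "
import cv2,numpy as np
a,b=[cv2.imread(f'pics/pin_{n}.png') for n in('top','side')];cv2.imwrite('pics/pin.png',np.hstack([a,b])*1)"
```

```text
seat [0.53965526 0.1549638  0.08909615]
top 17 [3, 3, 4, 1, 1, 1, 1] dark(tooth) phase -15.2
top 18 [3, 3, 5, 2, 1, 1, 1] dark(tooth) phase -13.8
top 19 [3, 4, 6, 2, 2, 2, 1] dark(tooth) phase -11.6
top 20 [2, 4, 7, 3, 2, 3, 1] dark(tooth) phase -11.1
top 21 [2, 3, 7, 4, 3, 3, 1] dark(tooth) phase -10.9
top 22 [2, 2, 7, 4, 3, 4, 2] dark(tooth) phase -10.1
top 23 [3, 2, 7, 4, 3, 4, 2] dark(tooth) phase -9.3
side 17 [4, 7, 5, 3, 1, 1, 1] dark(tooth) phase -5.9
side 18 [4, 7, 5, 4, 1, 1, 1] dark(tooth) phase -6.8
side 19 [3, 6, 6, 5, 0, 2, 0] dark(tooth) phase -7.4
side 20 [3, 5, 5, 5, 1, 3, 0] dark(tooth) phase -7.7
side 21 [2, 4, 5, 4, 1, 2, 1] dark(tooth) phase -8.0
side 22 [3, 4, 5, 4, 2, 2, 1] dark(tooth) phase -8.1
side 23 [3, 4, 4, 3, 2, 2, 0] dark(tooth) phase -7.9
```

View pics/ov_top.png

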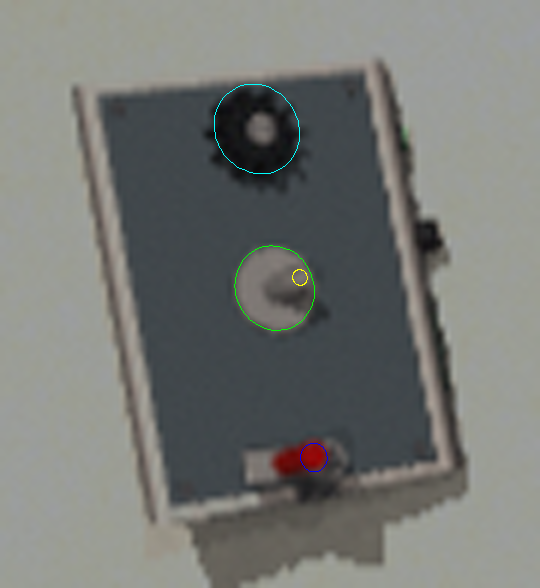

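View pics/ov_side.png

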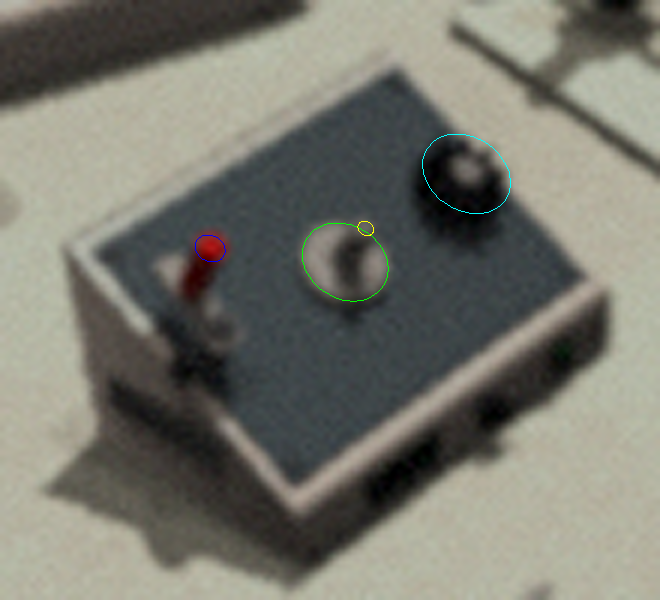

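View pics/pin.png

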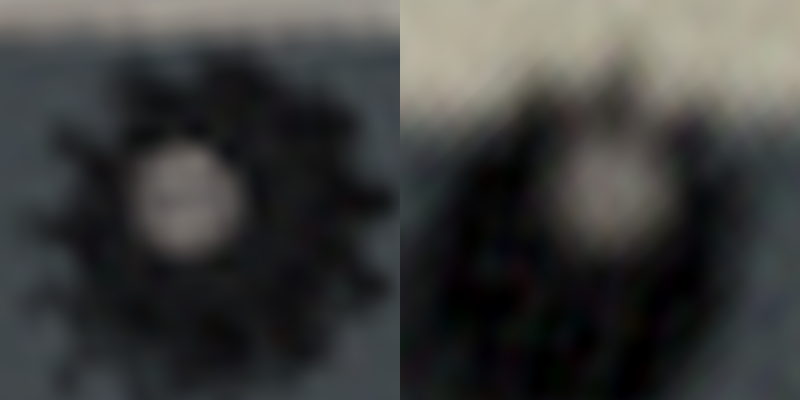

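Run:
```python
import cv2,numpy as np
a=cv2.imread("pics/top0.png")[198:220,203:229];b=cv2.imread("pics/side0.png")[192:214,226:252]
f=lambda i:cv2.resize(i,(390,330),interpolation=cv2.INTER_CUBIC)
cv2.imwrite("pics/sp.png",np.clip(np.hstack([f(a),f(b)]).astype(float)*1.4,0,255))
```

```text
[ WARN:0@0.061] global loadsave.cpp:1063 imwrite_ Unsupported depth image for selected encoder is fallbacked to CV_8U.
```

View pics/sp.png

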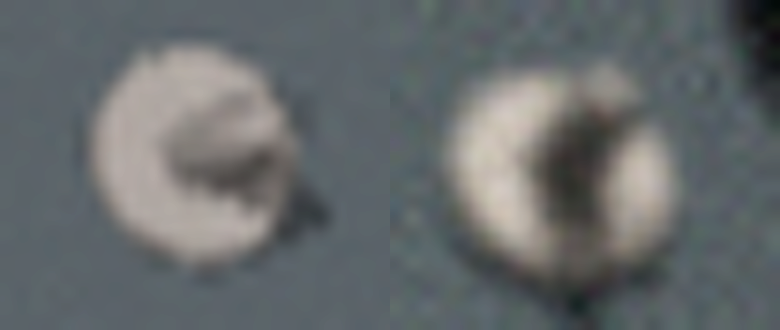

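```bash
cat >> geo.py <<'E'
from scipy.spatial.transform import Rotation as Ro
import warnings;warnings.filterwarnings("ignore")
def Rz(a): return Ro.from_euler('z',a,degrees=True).as_matrix()
def tool(Rw,s): return Rw@np.array([[0,0,s],[0,s,0],[-1.,0,0]])
def rpy(R): return Ro.from_matrix(R).as_euler('xyz')
G=.043
def pick(h,s,g=G):
    Rw=Rz(np.degrees(WA)); return W0+[0,0,g+h],rpy(tool(Rw,s))
def ins(z,d,s,off=(0,0),g=G):   # wheel origin at z mm above seat, angle d deg
    Rw=Rs@Rz(-90+d); return W([off[0],off[1],z+g*1000]),rpy(tool(Rw,s))
def knob(q,psi,z,back=(0,0)):
    R=Rs@Rz(psi-90); return W([24*np.cos(q)+back[0],92-24*np.sin(q)+back[1],z]),rpy(tool(R,1))
E
python3 - <<'E'
from geo import *
np.set_printoptions(precision=3,suppress=True)
for s in (1,-1):
    print("s",s)
    for n,p in (("pickhi",pick(.15,s)),("pick",pick(0,s)),("inhi",ins(100,3,s)),("in40",ins(40,3,s)),("in-6",ins(0,-6,s)),("in10",ins(0,10,s))):
        print(n,p[0],kin.solve_ik(*p))
for psi0 in (-90,90):
    for q in (0,.4,.8,1.2,1.6):
        p=knob(q,psi0-np.degrees(q),37);print(psi0,q,kin.solve_ik(*p))
for psi in (-135,45):
    for q in (0,.8,1.6): print("fix",psi,q,kin.solve_ik(*knob(q,psi,37)),kin.solve_ik(*knob(q,psi,110)))
E
```

```text
s 1
pickhi [ 0.519 -0.208  0.193] [-0.101  0.287  0.055  0.    -1.338 -1.725]
pick [ 0.519 -0.208  0.043] [-0.101  0.403 -0.185  0.    -0.983 -1.725]
inhi [0.553 0.085 0.213] [ 0.07   0.362  0.281 -0.52  -1.557 -1.381]
in40 [0.547 0.114 0.161] [ 0.121  0.377  0.172 -0.529 -1.424 -1.362]
in-6 [0.544 0.134 0.126] [ 0.155  0.395  0.11  -0.539 -1.338 -1.506]
in10 [0.544 0.134 0.126] [ 0.155  0.395  0.11  -0.539 -1.338 -1.227]
s -1
pickhi [ 0.519 -0.208  0.193] [-0.101  0.287  0.055  0.    -1.338  1.416]
pick [ 0.519 -0.208  0.043] [-0.101  0.403 -0.185  0.    -0.983  1.416]
inhi [0.553 0.085 0.213] [ 0.07   0.362  0.281 -0.52  -1.557  1.761]
in40 [0.547 0.114 0.161] [ 0.121  0.377  0.172 -0.529 -1.424  1.779]
in-6 [0.544 0.134 0.126] [ 0.155  0.395  0.11  -0.539 -1.338  1.635]
in10 [0.544 0.134 0.126] [ 0.155  0.395  0.11  -0.539 -1.338  1.914]
-90 0 [ 0.198  0.22  -0.119 -0.551 -1.271 -2.98 ]
-90 0.4 [ 0.194  0.238 -0.098 -0.55  -1.275  2.904]
-90 0.8 [ 0.185  0.257 -0.081 -0.549 -1.279  2.513]
-90 1.2 [ 0.171  0.273 -0.07  -0.549 -1.281  2.128]
-90 1.6 [ 0.154  0.284 -0.067 -0.549 -1.2
[... 159 characters left out ...]
8]
90 1.2 [ 0.171  0.273 -0.07  -0.549 -1.281 -1.014]
90 1.6 [ 0.154  0.284 -0.067 -0.549 -1.282 -1.395]
fix -135 0 [ 0.198  0.22  -0.119 -0.551 -1.271  2.518] [ 0.124  0.185 -0.    -0.528 -1.44   2.499]
fix -135 0.8 [ 0.185  0.257 -0.081 -0.549 -1.279  2.528] [ 0.114  0.222  0.037 -0.527 -1.445  2.508]
fix -135 1.6 [ 0.154  0.284 -0.067 -0.549 -1.282  2.561] [ 0.085  0.25   0.05  -0.525 -1.447  2.54 ]
fix 45 0 [ 0.198  0.22  -0.119 -0.551 -1.271 -0.624] [ 0.124  0.185 -0.    -0.528 -1.44  -0.642]
fix 45 0.8 [ 0.185  0.257 -0.081 -0.549 -1.279 -0.614] [ 0.114  0.222  0.037 -0.527 -1.445 -0.634]
fix 45 1.6 [ 0.154  0.284 -0.067 -0.549 -1.282 -0.58 ] [ 0.085  0.25   0.05  -0.525 -1.447 -0.602]
```

Run:
```python
from geo import *
o=manip.get_obs();print(o["time"])
manip.move_pose(*pick(.17,1)); print(manip.get_obs()["time"])
manip.move_straight(pick(.045,1)[0],max_speed=.15)
o=manip.get_obs();print(o["time"],o["eef_pos"],o["orientation"],o["ft_force"])
for n in("top","side"):
    c=read_camera(n);cv2.imwrite(f"pics/{n}1.png",c["pixels"][...,::-1])
a=cv2.imread("pics/top1.png")[170:250,280:380];b=cv2.imread("pics/side1.png")[240:340,265:365]
cv2.imwrite("pics/g1.png",np.hstack([cv2.resize(a,(400,320),interpolation=2),cv2.resize(b,(320,320),interpolation=2)]))
```

```text
0.2
3.0167
4.0 [ 0.52016342 -0.20774697  0.08899606] [-0.06591841  1.56892264 -0.32072092] [0.12960261 0.12330929 0.94207703]
```

View pics/g1.png

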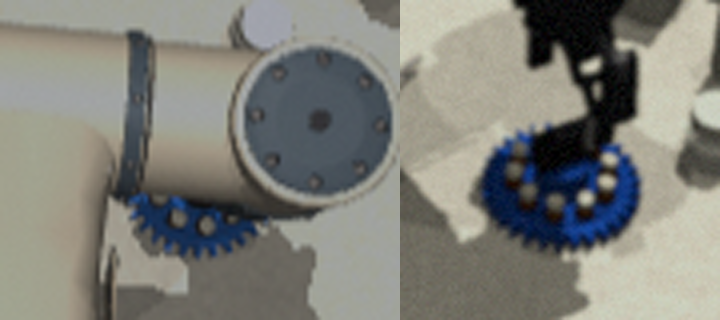

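Run:
```python
from geo import *
manip.move_straight(pick(0,1)[0],max_speed=.08)
o=manip.get_obs();print(o["time"],o["eef_pos"],o["ft_force"])
command_gripper(0.0,70)
o=manip.get_obs();print(o["time"],o["eef_pos"],o["width"]*85,o["ft_force"],o["moment"])
manip.move_straight(pick(.03,1)[0],max_speed=.08)
o=manip.get_obs();print(o["time"],o["eef_pos"],o["width"]*85,o["ft_force"],o["moment"])
manip.move_straight(pick(.16,1)[0],max_speed=.2)
for n in("top","side"):
    c=read_camera(n);cv2.imwrite(f"pics/{n}2.png",c["pixels"][...,::-1])
print(manip.get_obs()["time"])
```

```text
4.8083 [ 0.51975217 -0.20774059  0.04337135] [-0.29058542  0.33269504 -0.37982403]
5.4333 [ 0.51955922 -0.2075733   0.04314771] 16.847617388753974 [-0.26033777  0.88856248  1.33177053] [ 0.16244262 -0.04866315 -0.00336044]
5.9583 [ 0.51902209 -0.2073853   0.0725989 ] 16.780006489968784 [-0.47876653 -0.57638026 -4.41934295] [0.01772344 0.0244426  0.04299741]
6.8583
```

View pics/side2.png

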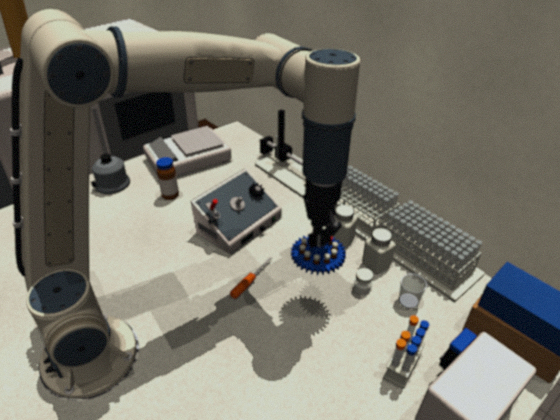

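Run:
```python
from geo import *
manip.move_pose(*ins(100,2.7,1));o=manip.get_obs();print(o["time"],o["ft_force"])
manip.move_straight(ins(44,2.7,1)[0],max_speed=.12)
o=manip.get_obs();print(o["time"],o["eef_pos"],ins(44,2.7,1)[0],o["ft_force"],o["moment"],o["orientation"],ins(44,2.7,1)[1])
for n in("top","side"):
    c=read_camera(n);cv2.imwrite(f"pics/{n}3.png",c["pixels"][...,::-1])
a=cv2.imread("pics/top3.png")[150:260,160:280];b=cv2.imread("pics/side3.png")[130:260,180:300]
cv2.imwrite("pics/g3.png",np.hstack([cv2.resize(a,(390,360),interpolation=2),cv2.resize(b,(390,420),interpolation=2)[:360]]))
```

```text
7.9583 [-0.2861001  -0.27878439 -3.83438366]
8.575 [0.54789742 0.1116287  0.16496607] [0.54754517 0.11218531 0.16444036] [-0.44556835  1.24644088 -3.51282579] [-2.16469803 -0.37275879 -0.05389861] [1.52210407 1.0481088  1.75165157] [1.52367244 1.04719755 1.75318323]
```

View pics/g3.png

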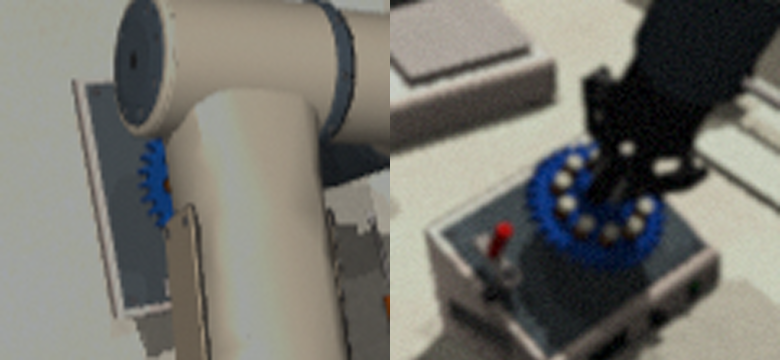

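```bash
cat >> geo.py <<'E'
def F():
    o=manip.get_obs();d=(o["eef_pos"]-s0)@Rs*1000
    return o["time"],d-[0,0,G*1000],o["ft_force"]@Rs,o["moment"]
E
python3 - <<'E'
from geo import *
np.set_printoptions(precision=2,suppress=True)
print(*F())
for z in (36,32,28,24,20,17,15):
    manip.move_straight(ins(z,2.7,1)[0],max_speed=.04);f=F();print(z,*f)
    if np.linalg.norm(f[2]-[-1.5,0,-3.2])>12: print("STOP");break
E
```

```text
8.675 [-0.07 -0.63 45.24] [-1.84 -0.49 -3.57] [-2.15 -0.41 -0.03]
36 9.025 [-0.07  0.19 35.74] [-2.02 -0.06 -2.97] [-2.21 -0.39 -0.05]
32 9.275 [-0.    0.17 31.7 ] [-2.69 -0.8  -3.34] [-2.2  -0.4  -0.01]
28 9.525 [-0.01  0.2  27.66] [-2.26 -0.51 -3.35] [-2.19 -0.4  -0.04]
24 9.775 [-0.02  0.21 23.66] [-1.61  0.5  -3.01] [-2.25 -0.36  0.01]
20 10.025 [ 0.    0.18 19.66] [-2.45  0.63 -3.05] [-2.15 -0.41 -0.04]
17 10.275 [ 0.01  0.13 16.76] [-1.88 -0.05 -3.55] [-2.22 -0.39  0.02]
15 10.525 [ 0.    0.05 14.88] [-2.07  0.51 -2.98] [-2.11 -0.41 -0.02]
```

Run:
```python
from geo import *
np.set_printoptions(precision=2,suppress=True)
for z in (14,13.5,13,12.5,12,11.5,11,10.5):
    manip.move_straight(ins(z,2.7,1)[0],max_speed=.02);f=F();print(z,*f)
    if f[2][2]>1.5: print("CONTACT");break
```

```text
14 10.775 [ 0.02  0.01 13.97] [-2.42  0.29 -3.29] [-2.16 -0.42  0.06]
13.5 11.025 [-0.02  0.02 13.48] [-1.08  0.19 -3.11] [-2.1  -0.37  0.01]
13 11.275 [ 0.    0.02 12.97] [-1.93  0.31 -2.9 ] [-2.16 -0.39  0.  ]
12.5 11.525 [ 0.    0.02 12.45] [-2.12  0.25 -2.68] [-2.16 -0.42  0.01]
12 11.775 [-0.01  0.01 11.98] [-0.98  0.66 -3.3 ] [-2.19 -0.32  0.06]
11.5 12.025 [ 0.02  0.02 11.46] [-2.62 -0.19 -2.95] [-2.22 -0.39 -0.  ]
11 12.275 [-0.01  0.02 10.96] [-2.81 -0.65 -3.16] [-2.14 -0.39  0.03]
10.5 12.525 [-0.02  0.03 10.47] [-1.79 -0.56 -3.21] [-2.23 -0.36 -0.03]
```

Run:
```python
from geo import *
np.set_printoptions(precision=2,suppress=True)
for z in np.arange(10,0.9,-.5):
    manip.move_straight(ins(z,2.7,1)[0],max_speed=.02);f=F();print(z,*f)
    if f[2][2]>1.5 or np.hypot(*(f[2][:2]-[-2,0]))>5: print("CONTACT");break
```

```text
10.0 12.775 [0.02 0.02 9.94] [-1.63  0.23 -3.45] [-2.16 -0.36 -0.05]
9.5 13.025 [0.02 0.03 9.43] [-1.4  -0.23 -2.93] [-2.18 -0.36 -0.01]
9.0 13.275 [-0.01  0.02  8.98] [-1.46 -0.39 -3.9 ] [-2.17 -0.41  0.02]
8.5 13.525 [-0.01  0.03  8.47] [-2.09 -0.34 -2.85] [-2.16 -0.37 -0.  ]
8.0 13.775 [-0.01  0.04  7.94] [-1.98  0.42 -2.66] [-2.13 -0.45  0.02]
7.5 14.025 [-0.    0.02  7.46] [-1.05 -0.53 -3.38] [-2.2  -0.39 -0.05]
7.0 14.275 [-0.03  0.02  6.96] [-1.84 -0.86 -3.15] [-2.22 -0.33 -0.04]
6.5 14.525 [0.02 0.03 6.45] [-1.88  0.59 -3.65] [-2.21 -0.41  0.01]
6.0 14.775 [0.   0.05 5.95] [-1.83 -0.23 -2.93] [-2.16 -0.44  0.01]
5.5 15.025 [0.02 0.02 5.47] [-1.9  -0.46 -2.92] [-2.2  -0.38  0.06]
5.0 15.275 [-0.03  0.05  4.95] [-1.94  0.5  -2.3 ] [-2.2 -0.4 -0. ]
4.5 15.525 [-0.02  0.02  4.46] [-2.77  0.23 -3.32] [-2.19 -0.41 -0.04]
4.0 15.775 [-0.01  0.04  3.95] [-1.83 -0.13 -3.83] [-2.17 -0.39  0.02]
3.5 16.025 [-0.01  0.02  3.48] [-2.36  0.24 -2.62] [-2.19 -0.41 -0.03]
3.0 16.275 [0.01 0.02 2.95] [-2.04 -0.01 -2.28] [-2.2  -0.39 -0.06]
2.5 16.525 [-0.01  0.03  2.45] [-1.66 -0.16 -3.41] [-2.23 -0.38  0.01]
2.0 16.775 [-0.    0.01  1.96] [-2.57  0.8  -3.43] [-2.14 -0.41 -0.03]
1.5 17.025 [-0.01  0.03  1.46] [-0.93 -0.93 -3.13] [-2.2  -0.34 -0.01]
1.0 17.275 [0.02 0.04 0.93] [-2.01 -0.34 -3.92] [-2.21 -0.4   0.05]
```

Run:
```python
from geo import *
b=read_camera("side")["pixels"][...,::-1][130:260,180:300];print(manip.get_obs()["width"]*85)
cv2.imwrite("pics/g4.png",cv2.resize(b,(552,598),interpolation=2))
```

```text
16.444657528412396
```

View pics/g4.png

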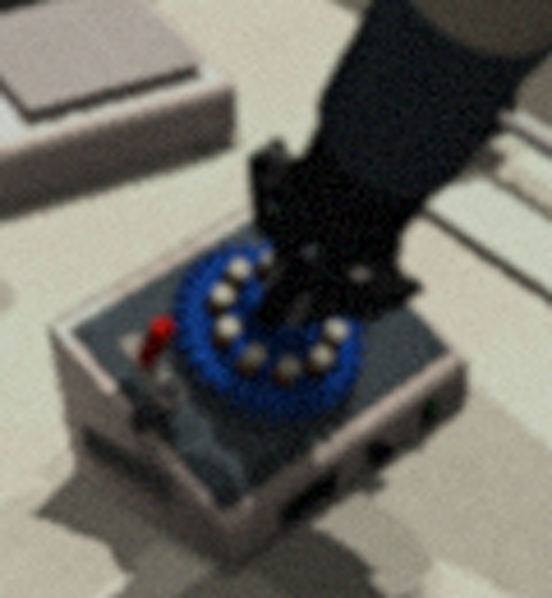

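Run:
```python
from geo import *
np.set_printoptions(precision=2,suppress=True)
for z in np.arange(.6,-4.1,-.4):
    manip.move_straight(ins(z,2.7,1)[0],max_speed=.02);f=F();print(round(z,1),*f)
    if f[2][2]>0.5: print("CONTACT");break
```

```text
0.6 17.575 [ 0.01 -0.07  0.7 ] [-2.16 -0.03 -1.84] [-2.17 -0.37  0.03]
0.2 17.825 [ 0.04 -0.12  0.67] [-1.21  0.78  1.  ] [-2.02 -0.02  0.21]
CONTACT
```

Run:
```python
from geo import *
np.set_printoptions(precision=2,suppress=True)
for z,d in ((.0,2.7),(0,3.3),(0,2.1),(0,2.7),(-.2,2.7)):
    p=ins(z,d,1);manip.move_straight(p[0],p[1],max_speed=.02);f=F();print(z,d,*f)
```

```text
0.0 2.7 18.075 [ 0.02 -0.13  0.63] [-0.28  2.29  4.61] [-1.93  0.34  0.41]
0 3.3 18.325 [-0.03 -0.08  0.62] [0.22 2.45 6.8 ] [-1.92  0.56  0.47]
0 2.1 18.575 [-0.02 -0.41  0.6 ] [0.49 2.51 7.62] [-1.96  0.29  0.38]
0 2.7 18.825 [-0.08 -0.32  0.6 ] [-1.04  2.57  6.91] [-2.    0.32  0.32]
-0.2 2.7 19.075 [-0.07 -0.34  0.6 ] [-0.28  2.87  7.63] [-1.97  0.48  0.4 ]
```

Run:
```python
from geo import *
np.set_printoptions(precision=2,suppress=True)
p=ins(.5,2.7,1);manip.move_straight(p[0],p[1],max_speed=.02);print(*F())
command_gripper(0.6);print(*F())
manip.move_straight(ins(75,2.7,1)[0],max_speed=.12);print(*F())
for n in("top","side"):
    c=read_camera(n);cv2.imwrite(f"pics/{n}5.png",c["pixels"][...,::-1])
a=cv2.imread("pics/top5.png")[150:260,160:280];b=cv2.imread("pics/side5.png")[130:260,180:300]
cv2.imwrite("pics/g5.png",np.hstack([cv2.resize(a,(390,360),interpolation=2),cv2.resize(b,(390,420),interpolation=2)[:360]]))
```

```text
19.325 [-0.1  -0.26  0.6 ] [-1.35  1.39  4.72] [-2.12 -0.13  0.12]
19.75 [0.18 0.03 0.2 ] [-0.48 -0.88  0.36] [-1.5  -0.26 -0.01]
20.525 [-0.04  0.36 74.23] [-0.28  0.2  -0.57] [-1.5  -0.23  0.08]
```

View pics/g5.png

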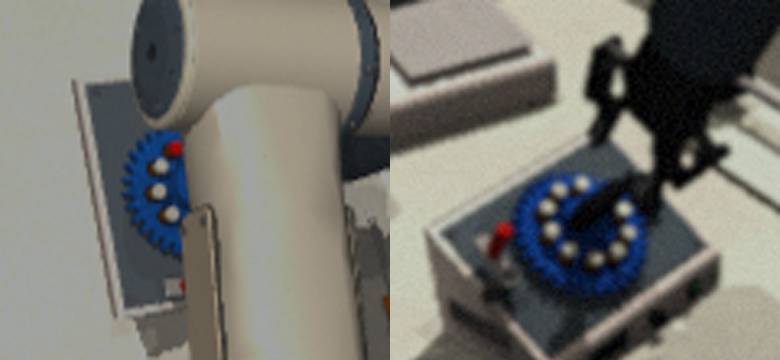

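Run:
```python
from geo import *
c=dict(S);c["pixels"]=cv2.imread("pics/side5.png")[...,::-1].copy()
p=c["pixels"].astype(int);m=(p[...,2]>p[...,0]+35).astype(np.uint8);mm=np.zeros_like(m);mm[160:240,215:290]=m[160:240,215:290]
k=max(cv2.findContours(mm,cv2.RETR_EXTERNAL,cv2.CHAIN_APPROX_NONE)[0],key=cv2.contourArea);h=cv2.convexHull(k).reshape(-1,2)
for z in (14,26.5):
    X=(onplane(c,h,W([0,0,z]),Rs[:,2])-s0)@Rs*1000
    s=least_squares(lambda q:np.hypot(X[:,0]-q[0],X[:,1]-q[1])-q[2],[0,0,64],loss="soft_l1");print(z,s.x,np.abs(s.fun).mean())
# vial cap centres at z=34
hs=((p.min(2)>95)&(p[...,0]-p[...,2]<60)).astype(np.uint8);kk=cv2.findContours(hs[170:230,215:290].copy(),cv2.RETR_EXTERNAL,cv2.CHAIN_APPROX_NONE)[0]
P=[]
for q in kk:
    M=cv2.moments(q)
    if 4<M["m00"]<40:P.append([M["m10"]/M["m00"]+215,M["m01"]/M["m00"]+170])
for z in (34,46.5):
    X=(onplane(c,P,W([0,0,z]),Rs[:,2])-s0)@Rs*1000
    print(z,[(round(np.hypot(*x[:2]),1),round(np.degrees(np.arctan2(x[1],x[0])),1)) for x in X])
```

```text
14 [-0.69748759  1.2130655  63.16827552] 0.8716118520503664
26.5 [-3.92220727  9.72344701 62.41278053] 0.8613146226923992
34 [(np.float64(38.9), np.float64(-142.5)), (np.float64(37.7), np.float64(74.3)), (np.float64(37.9), np.float64(-105.7)), (np.float64(39.2), np.float64(40.1)), (np.float64(37.5), np.float64(4.5)), (np.float64(38.2), np.float64(-34.5)), (np.float64(129.0), np.float64(-91.6))]
46.5 [(np.float64(36.9), np.float64(-156.5)), (np.float64(45.1), np.float64(81.3)), (np.float64(30.5), np.float64(-116.2)), (np.float64(42.7), np.float64(51.9)), (np.float64(35.5), np.float64(19.0)), (np.float64(30.6), np.float64(-24.6)), (np.float64(118.8), np.float64(-93.3))]
```

Run:
```python
from geo import *
np.set_printoptions(precision=2,suppress=True)
manip.move_pose(*knob(0,90,125));command_gripper(0.42)
print(F())
manip.move_straight(knob(0,90,70)[0],max_speed=.12);print(F())
for n in("top","side"):
    c=read_camera(n);cv2.imwrite(f"pics/{n}6.png",c["pixels"][...,::-1])
a=cv2.imread("pics/top6.png")[150:260,160:280];b=cv2.imread("pics/side6.png")[130:260,160:280]
cv2.imwrite("pics/g6.png",np.hstack([cv2.resize(a,(390,360),interpolation=2),cv2.resize(b,(390,420),interpolation=2)[:360]]))
```

```text
(22.2833, array([23.93, 91.92, 81.92]), array([0.46, 0.48, 0.27]), array([-1.47, -0.31,  0.  ]))
(22.8917, array([24.  , 91.71, 27.51]), array([ 0.19, -0.49,  0.46]), array([-1.43, -0.31,  0.  ]))
```

View pics/g6.png

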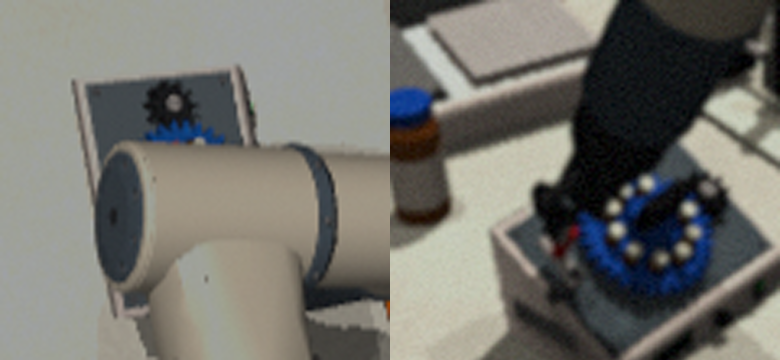

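Run:
```python
from geo import *
np.set_printoptions(precision=2,suppress=True)
manip.move_straight(knob(0,90,36)[0],max_speed=.08);print(*F())
command_gripper(0.25,20);print(*F(),manip.get_obs()["width"]*85)
for q in np.arange(.1,.61,.1):
    p=knob(q,90-np.degrees(q),36);manip.move_straight(p[0],p[1],max_speed=.03);f=F();print(round(q,2),*f)
    if np.linalg.norm(f[2])>15:print("STOP");break
c=read_camera("side");cv2.imwrite("pics/g7.png",cv2.resize(c["pixels"][130:260,160:280,::-1],(552,598),interpolation=2))
```

```text
23.5667 [23.99 91.88 -6.82] [ 0.21 -0.31  0.25] [-1.47 -0.36 -0.03]
23.8583 [24.04 91.78 -6.64] [ 0.22  0.33 -0.7 ] [-1.47 -0.25  0.05] 21.250531641324113
0.1 24.1083 [23.88 89.54 -6.89] [ 0.6  -0.51  0.01] [-1.47 -0.27  0.07]
0.2 24.3583 [23.51 87.28 -6.99] [-0.07 -0.15 -0.46] [-1.41 -0.23 -0.02]
0.3 24.6083 [23.01 85.21 -7.09] [0.19 0.89 0.4 ] [-1.38 -0.01  0.16]
0.4 24.8583 [22.24 83.18 -7.12] [2.19 1.52 0.77] [-1.25  0.5   0.36]
0.5 25.1083 [21.29 80.67 -7.08] [ 1.86  3.35 -0.79] [-1.06  0.45  0.4 ]
0.6 25.3583 [20.09 78.41 -7.08] [ 2.45  1.9  -0.37] [-0.9   0.33  0.25]
```

View pics/g7.png

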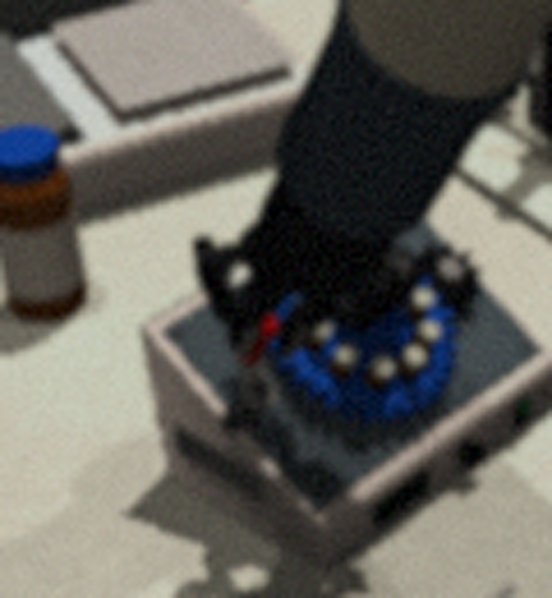

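Run:
```python
from geo import *
np.set_printoptions(precision=2,suppress=True)
for q in list(np.arange(.7,1.61,.1))+list(np.arange(1.65,2.01,.05)):
    p=knob(q,90-np.degrees(min(q,1.6)),36);manip.move_straight(p[0],p[1],max_speed=.03);f=F();print(round(q,2),*f)
    if np.linalg.norm(f[2][:2])>(12 if q>1.5 else 9):print("STOP");break
c=read_camera("side");cv2.imwrite("pics/g8.png",cv2.resize(c["pixels"][130:260,160:280,::-1],(552,598),interpolation=2))
```

```text
0.7 25.6583 [18.6  76.38 -7.09] [ 2.12  1.41 -0.03] [-0.7   0.26  0.19]
0.8 25.9083 [17.01 74.49 -7.04] [ 3.04  0.58 -1.13] [-0.58  0.09  0.11]
0.9 26.1583 [15.14 72.94 -7.  ] [ 3.07  0.62 -1.98] [-0.45  0.05  0.04]
1.0 26.4083 [13.11 71.55 -6.95] [ 3.44 -0.38 -1.81] [-0.41 -0.06 -0.09]
1.1 26.6583 [10.93 70.34 -6.89] [ 3.65 -1.38 -0.46] [-0.47 -0.12 -0.03]
1.2 26.9083 [ 8.68 69.36 -6.87] [ 2.97 -0.67 -0.64] [-0.52 -0.27 -0.12]
1.3 27.1583 [ 6.34 68.63 -6.86] [ 2.71 -1.09 -0.  ] [-0.57 -0.32 -0.15]
1.4 27.4083 [ 3.97 68.12 -6.84] [ 0.94 -1.71  0.16] [-0.62 -0.46 -0.22]
1.5 27.6583 [ 1.59 67.82 -6.84] [ 2.81 -0.7  -0.29] [-0.7  -0.47 -0.23]
1.6 27.9083 [-0.81 67.82 -6.86] [ 2.53 -1.8   0.32] [-0.83 -0.59 -0.21]
1.65 28.1583 [-1.73 67.68 -6.86] [ 1.95 -1.61  0.62] [-0.34 -0.72 -0.42]
1.7 28.4083 [-3.15 68.11 -6.89] [ 2.9  -2.75  0.49] [-0.35 -0.81 -0.44]
1.75 28.6583 [-4.18 68.22 -6.92] [ 4.31 -3.06 -0.17] [-0.04 -0.83 -0.51]
1.8 28.9083 [-4.33 68.19 -6.93] [ 6.65 -3.37  1.45] [ 1.14 -0.69 -0.55]
1.85 29.1583 [-4.43 68.17 -6.92] [10.09 -2.24  0.83] [ 2.25 -0.5  -0.56]
1.9 29.4083 [-4.57 68.18 -6.94] [13.34 -2.99  1.78] [ 3.3  -0.37 -0.63]
STOP
```

View pics/g8.png

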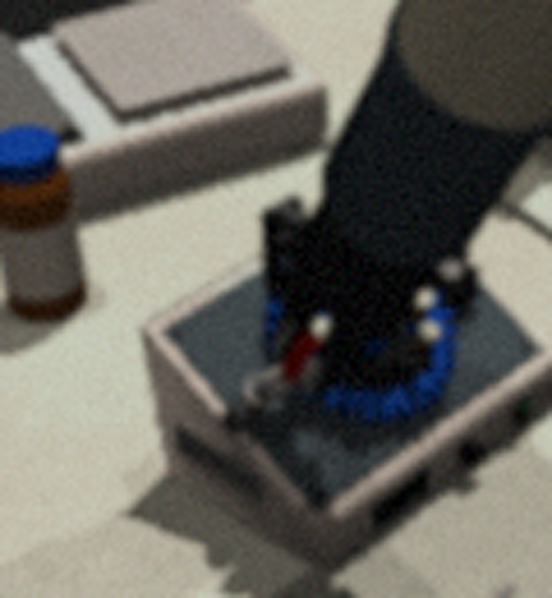

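Run:
```python
from geo import *
np.set_printoptions(precision=2,suppress=True)
p=knob(1.66,90-np.degrees(1.6),36);manip.move_straight(p[0],p[1],max_speed=.03);print(*F())
command_gripper(.42);print(*F())
manip.move_straight(knob(1.66,0,130)[0],max_speed=.12);print(*F())
manip.move_pose(np.array([.30,-.3,.35]),pick(0,1)[1]);print(manip.get_obs()["time"],manip.get_obs()["eef_pos"])
for n in("top","side"):
    c=read_camera(n);cv2.imwrite(f"pics/{n}9.png",c["pixels"][...,::-1])
a=cv2.imread("pics/top9.png")[150:260,160:280];b=cv2.imread("pics/side9.png")[140:260,170:290]
cv2.imwrite("pics/g9.png",np.hstack([cv2.resize(a,(390,360),interpolation=2),cv2.resize(b,(390,390),interpolation=2)[:360]]))
```

```text
29.8 [-3.03 69.11 -7.32] [-0.25  0.19  0.15] [-1.51 -0.24 -0.03]
30.0917 [-2.51 68.34 -7.09] [ 0.08 -0.98  1.17] [-1.5  -0.29  0.05]
31.025 [-2.17 68.48 86.26] [-0.14 -0.27 -0.53] [-1.5  -0.24 -0.05]
32.6417 [ 0.3  -0.3   0.35]
```

View pics/g9.png

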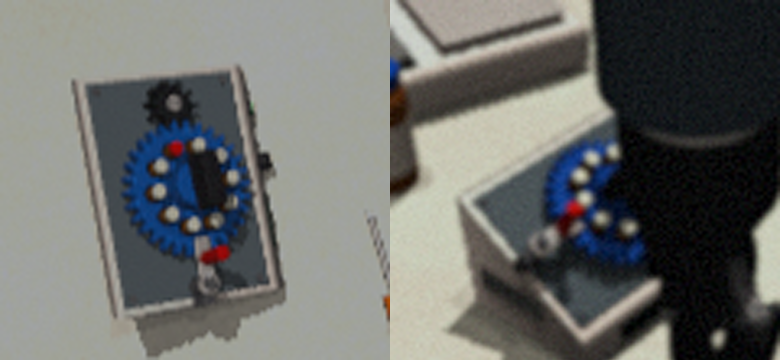

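View pics/top9.png

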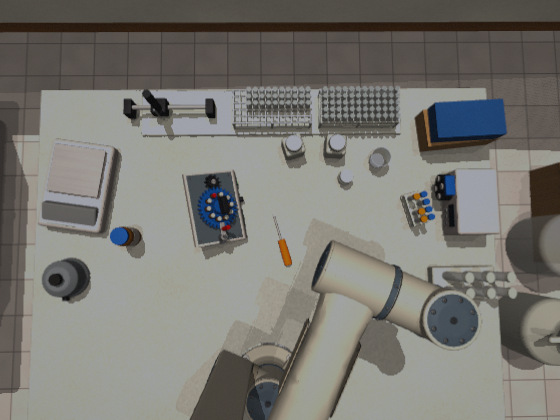

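Run:
```python
from geo import *
c=dict(T);c["pixels"]=cv2.imread("pics/top9.png")[...,::-1].copy();p=c["pixels"].astype(int)
def big(m,x0,x1,y0,y1):
    mm=np.zeros_like(m);mm[y0:y1,x0:x1]=m[y0:y1,x0:x1]
    return max(cv2.findContours(mm,cv2.RETR_EXTERNAL,cv2.CHAIN_APPROX_NONE)[0],key=cv2.contourArea)
k=big((p[...,0]>p[...,1]+60).astype(np.uint8),215,240,220,235);M=cv2.moments(k);u=[M["m10"]/M["m00"],M["m01"]/M["m00"]]
X=(onplane(c,[u],W([0,0,45]),Rs[:,2])-s0)@Rs*1000;print("knob mid",u,X)
h=cv2.convexHull(big((p[...,2]>p[...,0]+35).astype(np.uint8),190,245,180,240)).reshape(-1,2)
for z in (14,26.5):
    X=(onplane(c,h,W([0,0,z]),Rs[:,2])-s0)@Rs*1000
    s=least_squares(lambda q:np.hypot(X[:,0]-q[0],X[:,1]-q[1])-q[2],[0,0,64],loss="soft_l1");print(z,s.x,abs(s.fun).mean())
d=np.abs(p-T["pixels"].astype(int)).max(2)
print(manip.get_obs()["time"])
for n,(x0,x1,y0,y1) in dict(bottles=(283,347,132,160),beaker=(368,391,147,170),jar=(338,355,167,187),stand=(402,437,188,228),reagent=(108,142,225,248),driver=(272,293,214,268)).items(): print(n,d[y0:y1,x0:x1].mean().round(1),(d[y0:y1,x0:x1]>60).sum())
```

```text
knob mid [226.21428571428572, 227.34126984126982] [[-2.54974314 68.3613412  45.        ]]
14 [ 0.45238382  0.29331162 64.80393487] 0.7373294855648755
26.5 [ 6.16418217  1.70517161 64.1788535 ] 0.7304731283760258
32.7417
bottles 4.5 0
beaker 4.3 0
jar 4.9 0
stand 4.3 0
reagent 4.2 0
driver 5.3 0
```

```bash
python3 -c "
from workcell import manip
manip.finish_job()"
```

```text
the job is handed in; nothing more can be done
```

The vial wheel is home on the mixer's spindle, the keeper is swung over its rim to the stop, and the job is handed in at about 33 s. `finish_job` gives no verdict, so this rests on my own checks.

- **Fitting the wheel:** I estimated the pinion's tooth angle from the pictures, and the wheel went straight into mesh on the way down with no contact force. The search rocking was therefore not needed. I rocked it only ±0.6° at the bottom to check for free play.
- **Seating:** It met the seat 0.6 mm above my measured height, within the calibration error. I pressed it there with about 11 N, then let go.
- **Keeper:** Both fingers stood loosely around the knob and pushed it at about 3 N. The force rose to 13 N at the stop, and then I opened the fingers and withdrew.

**Last checks in the pictures**
- **Wheel:** The rim fits the home height in both views. It is centred within 0.6 mm in the final top view, and within 1.4 mm in the side view taken after release.
- **Keeper:** The knob measured x -2.5, y 68.4 mm, against x -0.7, y 68 mm expected at the stop. The 1.8 mm gap in x is within the calibration error.
- **Other things on the bench:** The top picture shows no change around any of them. The arm is clear of everything.

**Unexplained reading:** the moment read about -1.5 Nm with the empty tool tilted. I took it as the gripper's own weight, because the forces stayed near zero.

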